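# Refit the mist line's bayonet strainer

### The arm

A 6-joint arm with a two-finger parallel gripper is mounted at the origin on the work surface. World frame = base frame: x ahead of the robot, y to its left, z up, the work surface at z = 0. Lengths are in m, angles in rad, forces in N, time in s.
With the tool pointing down it reaches from about 0.375 to 0.925 m from the base axis. Payload 5.7 kg.
Tool frame: the origin (TCP) lies at the very end of the fingers, on their centre line; the grasp point (between the pads) lies 19 mm behind it (arm.hold_point_z is the distance from the TCP to the grasp point, in m); z points along the fingers, y is the line along which they close (so a half turn about z gives the same grasp; the last joint's range is limited). The gripper opens to 85 mm and grips with 20 to 120 N. Pads are 22 mm wide; open, the fingers measure 114 mm over their backs; the gripper's body (76 mm by 85 mm) begins 54 mm behind the grasp point. The pads swing forward as they close: fully open they stand 13 mm farther back than shut.
Start: joints at [1.111, 0.359, 1.51, -0, 1.272, -0.115], TCP at [0.203, 0.565, 0.231] pointing down, gripper open.
Joint ranges: [-2.97, 2.97], [-1.01, 2.36], [0.21, 2.38], [-0.96, 4.11], [0.2, 2.71], [-2.98, 2.98]. Speed limits (rad/s): [2.39, 2.39, 3.14, 3.14, 3.14, 3.14].

### API

Orientations are given as a unit quaternion [w, x, y, z].
In Python, from plant import sensors, viewer, ticket, arm gives the robot as it stands. The module is installed in compiled form; this text tells all that it offers.
- The arm moves only by the tool servo_tool, never from a script. Its arguments are lists of equal length, an entry for each row: "grip": the closure in counts, from 0 (fully open) to 255 (shut); "travel": the shift along the world's x, y, z each as a share of 40 mm, from -1 to 1, a list of three; "yaw": the turn about the world's z as a share of 8 degrees, from -1 to 1. A call has 1 to 5 rows; each row shifts and turns the commanded pose from where the row before left it; what a row does not reach is not made up. A row lasts 1/8 s, in which the tool goes at most 62.5 mm and 10.7 degrees, less where a joint would pass 70% of its speed; a pose out of reach is approached as far as the arm can. A call with a number of a shift or a turn outside -1 to 1 is refused whole. A call with a gripper value outside its range is refused whole. The fingers move at their own pace and stop on an object; "newtons" is the grip in N (left out, the last holds). Time passes only in rows, so rows that do not move let the fingers close. It gives the time, the measured TCP pose, the force, the opening and the grip force at its end, in the units of the state.
- sensors.observe(): the state, without advancing time (a new reading comes with each control period).
- viewer.read_camera(name): name is "side" or "top" or "wrist"; returns the picture (420x560x3 uint8, red, green, blue); there is no depth.
- viewer.get_calibration(name): a dict with "vertical_fov" (degrees; the focal length in pixels is half the picture's height over the tangent of half this angle, whatever the lens; pixels are square), "cx", "cy" (the principal point, pixels), "cam_to_world" (4x4, takes a point from camera to world coordinates). Camera axes: x right, y up, looking along -z (the intrinsics and any distortion apply to the point x, -y, -z); pixel columns grow to the right and rows downward; lengths in m; the calibration is good to about 2 mm. A picture is of the moment at which its call begins: read the wrist's pose just before it. get_calibration takes no time and is no camera call; for the wrist camera it gives the pose at the moment of the call.
- ticket.hand_in(): hands the job in; it is judged then, once.
The state is a dict: "clock": time; "joints": joint angles; "qvel": joint speeds; "joint_efforts": joint torques, N m; "eef_pos": TCP position; "tool_rot": TCP orientation; "wrist_force": force on the tool from outside, world axes, zero at the start; "torque": the same for the moment, N m; "opening": opening from 0.0 (shut) to 1.0 (fully open); "grip_force": force on a finger pad.
Only numpy, scipy, OpenCV 4.12 (cv2) and the standard library are available. Lean on these libraries where they do the work, as an engineer would, in place of code of your own. Each camera call takes 0.05 s, during which the arm holds its last target. There are 200 camera calls.

### The job

The strainer of the misting line, the steel bowl with the tall hoop handle, stands on the bench. Pick it up by its hoop, pass the hoop round the filter head so that the bowl comes under the collar, feel for the slots, push it up and twist it counter-clockwise (seen from above) until the lugs drop into their lock, then let go so that it hangs there by itself. Be gentle: do not force it against the head or tip it over, and leave the other things on the bench where they are.

Things in the scene. Friction and masses are not known exactly. Their poses are not given: they have to be found in the camera images.
- strainer_grip (a point): Middle of the bar on top of the strainer's hoop handle, on the strainer's axis, 200 mm above its underside. The bar is 152 mm long, 18 mm thick, 20 mm high (190 to 210 mm up). Axes: x across the bar, y along it, z up. The hoop's two uprights (12 x 8 mm) stand 72 mm either side of the axis. The strainer stands upright on the bench and looks the same after a half turn.
- strainer: The strainer, one rigid part, about 0.3 kg. Origin: centre of its underside; axes as strainer_grip. Steel bowl 80 mm across, 52 mm tall; on it a black flange disc 96 mm across, its top 60 mm up; then a neck 55 mm across up to 81 mm and a tapered nose with a flat top 42 mm across, 92 mm up.
- strainer_lug (a point): Outer face of one of the two lugs that stick out of the strainer's neck, straight below the bar's two ends (along its y and -y): each 13 mm wide, 6 mm high (75 to 81 mm above the strainer's underside), reaching out to 33.5 mm from the axis.
- head: Filter head on a stand, fixed to the bench. Origin: on its vertical axis at bench height, z up. The head is 100 mm across, from 150 (open underside) to 212 mm above the bench. A level pipe 28 mm thick, 193 mm up, runs from it along +x to a stand pipe 135 mm away, 36 mm thick, 213 mm tall, with a valve lever to 226 mm. The hoop comes round it from the -x side, bar along the head's y.
- mouth (a point): Centre of the collar's underside, axes as head. Bore 58 mm across. Its ledge, 10 mm thick, has two opposite, unseen slots 16 mm wide for the lugs. Nominally the bar's y stands at -0.49 rad (clockwise from above) from the head's y when the lugs enter; the collar may be turned up to 0.3 rad either way, so feel for it (fits within about 0.05 rad). Lugs that miss hit the underside hard, bar's middle 269 mm up.
- lock (a point): Where the bar's middle is when locked: 280 mm above the bench. In the slots a sprung gasket is met at 276 mm (4 N there, plus 0.5 N per mm); lugs clear the ledge from 285 mm; the flange hits the collar at 290 mm. Turn above 285 mm, counter-clockwise from above: 0.9 rad past the slots the ledge drops 5 mm into pockets, a hard stop comes at 1.05 rad. Let down there, the spring keeps the lugs in the pockets.
- cell_tray: Bystander: black cell tray, 200 x 280 x 45 mm, lying flat. Origin: centre of its underside.
- clay_pot: Bystander: open terracotta pot, 90 mm across, 85 mm tall. Origin: centre of its underside.
- seed_dish: Bystander: shallow white dish, 100 mm across, 30 mm tall. Origin: centre of its underside.
- seed_jar: Bystander: glass jar with a steel cap, 60 mm across, 90 mm tall. Origin: centre of its underside.
- trowel: Bystander: small flat hand tool lying on the bench, about 250 mm long. Origin: under its middle.
- coupling: Bystander: short stepped pipe coupling, 44 mm across, 26 mm tall. Origin: centre of its underside.
- steel_pail: Bystander: open steel pot with two small side handles, 110 mm across, 110 mm tall. Origin: centre of its underside.
Not all that is in view belongs to the job. What is shaped like the strainer but yellow is not meant.

How it is judged:
By the outcome, as a careful person would: the job done as asked, in the order asked, and still so for the second after the job is handed in, with the robot touching nothing.
It also fails if it takes over 72 s, if anything falls off the work surface, if the arm or the gripper's body presses on something with over 40 N, if the wrist force passes 120 N, or if a joint passes its speed limit or range.

## Working session

There is one attempt and no reset: what is moved stays moved. The work goes in short steps, Python scripts to look and compute and a tool call to move; the robot and the scene stay as the last step left them, time stands still between calls to the robot, and variables do not carry over. Pictures are saved under pics/ and viewed, at most 10 in all, crops included, and the job is handed in when it is done.

Besides the shell and the picture viewer there is one more tool, called after "Request:" by a JSON object that holds its "name" and its "arguments", one argument or row to a line. servo_tool: Moves the arm, as the interface text tells. Its arguments: {"type":"object","properties":{"grip":{"type":"array"},"travel":{"type":"array"},"yaw":{"type":"array"},"newtons":{"type":"number"}},"required":["grip","travel","yaw"]}

```bash
mkdir -p pics
python3 - <<'E'
from plant import sensors, viewer
import cv2,numpy as np
for n in ("side","top"):
    im=viewer.read_camera(n); cv2.imwrite(f"pics/{n}0.png",im[:,:,::-1])
    c=viewer.get_calibration(n); print(n,{k:(np.round(v,4).tolist() if k=="cam_to_world" else v) for k,v in c.items()})
print(sensors.observe())
E
```

```text
side {'vertical_fov': 49.10670802936893, 'cx': 283.52666290901936, 'cy': 215.7084619359229, 'cam_to_world': [[0.8873, 0.3422, -0.3091, 0.1118], [-0.4611, 0.6522, -0.6017, -0.8535], [-0.0043, 0.6764, 0.7365, 1.1749], [0.0, 0.0, 0.0, 1.0]]}
top {'vertical_fov': 50.74775466304219, 'cx': 273.9953625295857, 'cy': 210.20439911735795, 'cam_to_world': [[0.0068, 0.9792, -0.2026, 0.222], [-1.0, 0.0073, 0.0018, -0.0563], [0.0032, 0.2026, 0.9793, 1.7683], [0.0, 0.0, 0.0, 1.0]]}
{'clock': 0.1, 'joints': array([ 1.11090886e+00,  3.59441397e-01,  1.51133884e+00, -7.81316657e-06,
        1.27251218e+00, -1.15098939e-01]), 'qvel': array([-9.17153269e-04, -2.29401464e-03, -2.80153785e-03,  4.75000292e-05,
        8.67310492e-04, -7.86190094e-04]), 'joint_efforts': array([ 1.25829392e-03, -5.28652632e+01, -2.79351497e+01, -4.15131728e-05,
        4.95960790e-03,  3.79643529e-05]), 'eef_pos': array([0.20252863, 0.56412112, 0.23052707]), 'tool_rot': array([-2.37402457e-04,  1.71540413e-01,  9.85176717e-01, -8.16055937e-04]), 'wrist_force': array([ 0.24474179,  0.28180735, -0.17533435]), 'torque': array([-0.00783627, -0.01748257,  0.01804683]), 'grip_force': 0.0, 'opening': 0.9989685733424396}
```

View pics/side0.png

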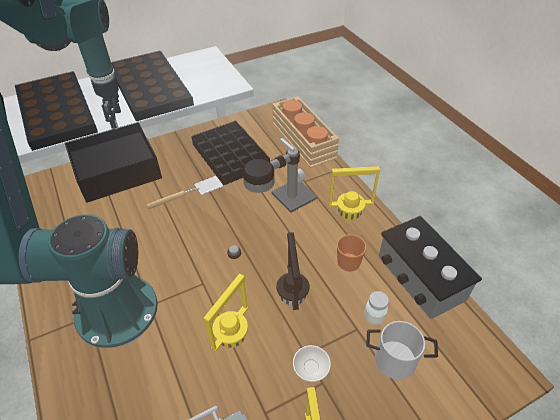

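View pics/top0.png

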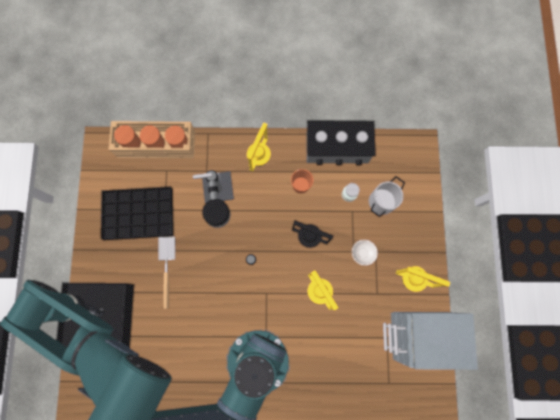

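The side view shows hooped parts at (292,285), dark, and three yellow ones at (228,325), (350,200) and (312,405). The top view has the dark one at (310,235) and yellow ones at (260,152), (320,290) and (415,278). The dark one is the strainer, since yellow is excluded. The head is at side (258,172) and top (216,213). I'll confirm with one enlarged crop.

```bash
cat > h.py <<'E'
import numpy as np,cv2
from plant import viewer,sensors
def ray(n,u,v,c=None):
    c=c or viewer.get_calibration(n); f=210/np.tan(np.radians(c["vertical_fov"])/2)
    M=np.array(c["cam_to_world"]); d=M[:3,:3]@np.array([(u-c["cx"])/f,-(v-c["cy"])/f,-1]); return M[:3,3],d
def onz(n,u,v,z,c=None):
    o,d=ray(n,u,v,c); return np.round(o+d*(z-o[2])/d[2],4)
def proj(n,P,c=None):
    c=c or viewer.get_calibration(n); f=210/np.tan(np.radians(c["vertical_fov"])/2)
    M=np.array(c["cam_to_world"]); p=M[:3,:3].T@(np.asarray(P,float)-M[:3,3]); return np.array([c["cx"]-f*p[0]/p[2], c["cy"]+f*p[1]/p[2]])
def tri(a,b):
    (o1,d1),(o2,d2)=ray(*a),ray(*b)
    s=np.linalg.lstsq(np.c_[d1,-d2],o2-o1,rcond=None)[0]; p,q=o1+s[0]*d1,o2+s[1]*d2
    return np.round((p+q)/2,4),round(float(np.linalg.norm(p-q)),4)
E
python3 - <<'E'
import cv2,numpy as np
s=cv2.imread("pics/side0.png");t=cv2.imread("pics/top0.png")
r=lambda im,x,y,w,h:cv2.resize(im[y:y+h,x:x+w],(400,300),interpolation=cv2.INTER_CUBIC)
cv2.imwrite("pics/crop.png",np.vstack([np.hstack([r(s,240,225,100,75*1+15-15)if 0 else r(s,235,230,120,90),r(s,220,125,120,90)]),np.hstack([r(t,270,205,80,60),r(t,180,165,80,60)])]))
E
```

```text
(no output)
```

View pics/crop.png

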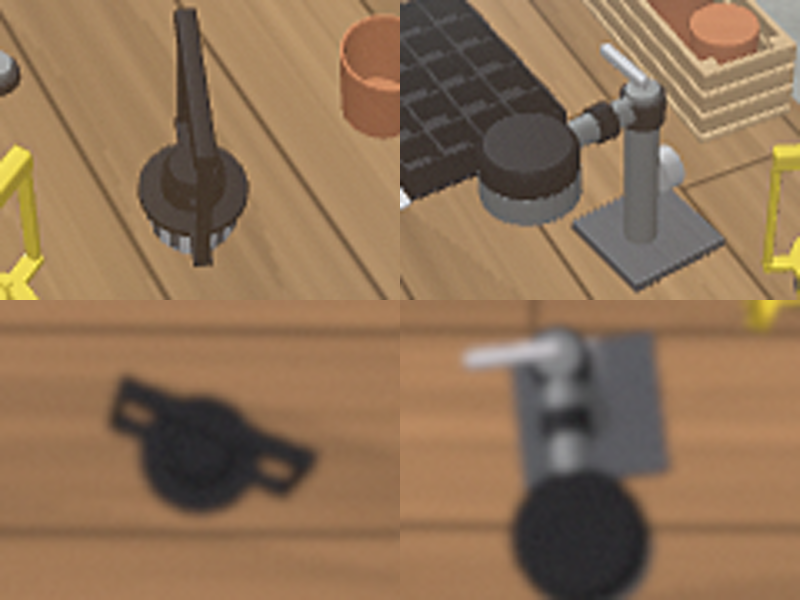

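The crop confirms the dark strainer: a steel bowl under a black flange with a dark hoop. It also shows the head with its level pipe and stand. Next I'll measure.

Run:
```python
from h import *
print("bar ctr side z.2",onz("side",293.6,256,.2),"top",onz("top",313.6,229.8,.2))
print("bar tri",tri(("side",293.6,256),("top",313.6,229.8)))
print("ends side",onz("side",290.8,233.6,.2),onz("side",296.5,278.5,.2))
print("ends top",onz("top",295,221,.2),onz("top",333,237,.2))
print("flange top",onz("top",309.6,236,.06),"side",onz("side",235+192/3.333,230+185/3.333,.06))
print("head",tri(("side",258.4,169.4),("top",216.4,212.4)),onz("side",258.4,169.4,.212),onz("top",216.4,212.4,.212))
print("pipe",tri(("side",292.9,154),("top",213,175.4)),onz("side",292.9,154,.213),onz("top",213,175.4,.213))
c=viewer.get_calibration("wrist");print(c,sensors.observe()["clock"])
```

```text
bar ctr side z.2 [ 0.4775 -0.1989  0.2   ] top [ 0.4757 -0.2017  0.2   ]
bar tri (array([ 0.4756, -0.2015,  0.2039]), 0.001)
ends side [ 0.5077 -0.1264  0.2   ] [ 0.4498 -0.2661  0.2   ]
ends top [ 0.5073 -0.1351  0.2   ] [ 0.4502 -0.2707  0.2   ]
flange top [ 0.4738 -0.1988  0.06  ] side [ 0.4767 -0.1979  0.06  ]
head (array([0.5364, 0.1471, 0.2097]), 0.0032) [0.537  0.1446 0.212 ] [0.5343 0.1472 0.212 ]
pipe (array([0.6721, 0.1651, 0.2072]), 0.0023) [0.6676 0.1591 0.213 ] [0.6716 0.164  0.213 ]
{'vertical_fov': 65.60069374771567, 'cx': 283.2380043779616, 'cy': 210.5860844515626, 'cam_to_world': array([[ 0.33742247, -0.9023711 , -0.26809042,  0.13413355],
       [ 0.9413524 ,  0.32305116,  0.09743514,  0.58787644],
       [-0.00131573, -0.28524436,  0.95845392,  0.37263961],
       [ 0.        ,  0.        ,  0.        ,  1.        ]])} 0.1
```

The two cameras agree within about 3 mm. The strainer is at (0.476,-0.200) with yaw ≈ -0.39. The head is at (0.536,0.146) with its +x at ≈ 0.12 rad. I'll move above the strainer now.

Request:
{"name": "servo_tool", "arguments": {
  "grip": [0,0,0,0,0],
  "travel": [
    [0.75,-0.95,0.35],
    [0.75,-0.95,0.35],
    [0.75,-0.95,0.35],
    [0.75,-0.95,0.35],
    [0.75,-0.95,0.3]
  ],
  "yaw": [-1,-1,-1,-1,-1],
  "newtons": 80
}}

```text
clock: 0.72
eef_pos: [0.3534, 0.3733, 0.2995]
tool_rot: [-0.0, 0.5, 0.866, -0.0]
wrist_force: [1.7, 0.6, 0.4]
opening: 0.998
grip_force: 0.0
```

Request:
{"name": "servo_tool", "arguments": {
  "grip": [0,0,0,0,0],
  "travel": [
    [0.75,-0.95,0],
    [0.75,-0.95,0],
    [0.75,-0.95,0],
    [0.5,-0.95,0],
    [0.2,-0.95,0]
  ],
  "yaw": [-1,-1,-1,-1,-1]
}}

```text
clock: 1.35
eef_pos: [0.4717, 0.1831, 0.2988]
tool_rot: [-0.0, 0.766, 0.642, -0.0]
wrist_force: [0.6, 0.4, 0.2]
opening: 1.0
grip_force: 0.0
```

Request:
{"name": "servo_tool", "arguments": {
  "grip": [0,0,0,0,0],
  "travel": [
    [0,-0.95,0],
    [0,-0.95,0],
    [0,-0.95,0],
    [0,-0.95,0],
    [0,-0.95,0]
  ],
  "yaw": [-1,-0.5,0,0,0]
}}

```text
clock: 1.98
eef_pos: [0.4704, -0.0065, 0.299]
tool_rot: [-0.0, 0.828, 0.561, -0.0]
wrist_force: [-0.0, 1.4, 0.1]
opening: 1.0
grip_force: 0.0
```

Request:
{"name": "servo_tool", "arguments": {
  "grip": [0,0,0,0,0],
  "travel": [
    [0,-0.95,0],
    [0,-0.95,0],
    [0.1,-0.95,0],
    [0,-0.95,0],
    [0,-1,0]
  ],
  "yaw": [0,0,0,0,0]
}}

```text
clock: 2.6
eef_pos: [0.4744, -0.1984, 0.2989]
tool_rot: [-0.0, 0.828, 0.561, -0.0]
wrist_force: [0.6, -0.3, 1.2]
opening: 0.997
grip_force: 0.0
```

Run:
```python
from h import *
c=viewer.get_calibration("wrist"); im=viewer.read_camera("wrist")
s=sensors.observe();print(s["eef_pos"],s["tool_rot"])
np.save("wc.npy",c,allow_pickle=True)
for P in [(0.476,-.2,.21),(0.505,-.13,.21),(.447,-.27,.21),(0.475,-.199,.06)]:
    p=proj("wrist",P,c);print(p)
    cv2.drawMarker(im,tuple(int(round(x)) for x in p),(255,0,0),0,10,1)
cv2.imwrite("pics/w1.png",im[:,:,::-1])
```

```text
[ 0.47491135 -0.20326883  0.29896777] [ 0.00152309  0.82825558  0.56034712 -0.001214  ]
[285.69384053 215.618324  ]
[287.47278118 108.84025887]
[284.20685628 304.87217355]
[283.90896622 177.08855578]
```

View pics/w1.png

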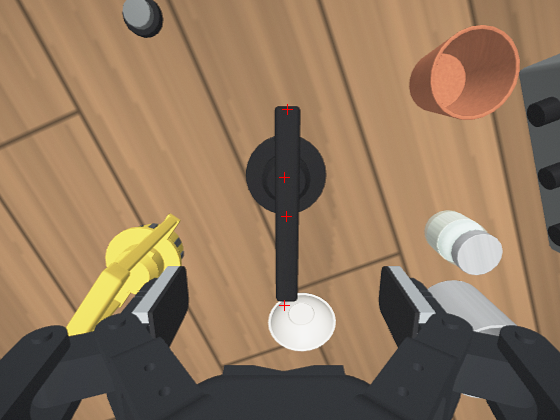

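The wrist view shows the bar running vertically in the image, from (287,107) to (286,300), aligned with the tool and matching the estimate within about 2 mm.

Run:
```python
from h import *
c=np.load("wc.npy",allow_pickle=True).item()
a=onz("wrist",287.5,107,.21,c);b=onz("wrist",286.5,300.5,.21,c)
print(a,b,(a+b)/2,np.degrees(np.arctan2(*(a-b)[1::-1])),np.linalg.norm(a-b))
```

```text
[ 0.5055 -0.1289  0.21  ] [ 0.4502 -0.2669  0.21  ] [ 0.47785 -0.1979   0.21   ] 68.16280749337349 0.14866771673769663
```

Request:
{"name": "servo_tool", "arguments": {
  "grip": [0,0,0,0,0],
  "travel": [
    [0.05,0.1,-0.8],
    [0,0,-0.8],
    [0,0,-0.8],
    [0,0,-0.45],
    [0,0,0]
  ],
  "yaw": [0,0,0,0,0]
}}

```text
clock: 3.28
eef_pos: [0.4754, -0.1925, 0.1837]
tool_rot: [-0.002, 0.828, 0.561, -0.001]
wrist_force: [0.1, -0.1, 0.4]
opening: 0.998
grip_force: 0.0
```

Request:
{"name": "servo_tool", "arguments": {
  "grip": [150,200,255,255,255],
  "travel": [
    [0,0,0],
    [0,0,0],
    [0,0,0],
    [0,0,0],
    [0,0,0]
  ],
  "yaw": [0,0,0,0,0],
  "newtons": 80
}}

```text
clock: 3.9
eef_pos: [0.4776, -0.1938, 0.186]
tool_rot: [0.001, 0.828, 0.561, 0.0]
wrist_force: [0.9, -1.4, 4.3]
opening: 0.194
grip_force: 79.8
```

Request:
{"name": "servo_tool", "arguments": {
  "grip": [255,255,255,255,255],
  "travel": [
    [0,0,0.3],
    [0,0,0.45],
    [0,0,0.42],
    [0,0,0],
    [0,0,0]
  ],
  "yaw": [0,0,0,0,0]
}}

```text
clock: 4.53
eef_pos: [0.4761, -0.193, 0.2314]
tool_rot: [-0.001, 0.828, 0.561, -0.0]
wrist_force: [0.5, 1.1, -5.0]
opening: 0.196
grip_force: 78.7
```

Request:
{"name": "servo_tool", "arguments": {
  "grip": [255,255,255,255,255],
  "travel": [
    [-0.1,0.5,0],
    [-0.1,0.7,0],
    [-0.1,0.7,0],
    [-0.1,0.7,0],
    [-0.1,0.7,0]
  ],
  "yaw": [0.5,0.5,0.5,0.5,0.5]
}}

```text
clock: 5.15
eef_pos: [0.4557, -0.0602, 0.2311]
tool_rot: [-0.001, 0.717, 0.697, -0.001]
wrist_force: [0.1, -0.2, -4.1]
opening: 0.191
grip_force: 78.7
```

Request:
{"name": "servo_tool", "arguments": {
  "grip": [255,255,255,255,255],
  "travel": [
    [-0.1,0.7,0],
    [-0.1,0.7,0],
    [-0.1,0.7,0],
    [-0.1,0.7,0],
    [0,0.7,0]
  ],
  "yaw": [0.5,0.5,0.1,0,0]
}}

```text
clock: 5.78
eef_pos: [0.4394, 0.0795, 0.2311]
tool_rot: [-0.001, 0.662, 0.749, -0.001]
wrist_force: [0.7, -0.1, -3.6]
opening: 0.193
grip_force: 78.7
```

Request:
{"name": "servo_tool", "arguments": {
  "grip": [255,255,255,255,255],
  "travel": [
    [0,0.7,0],
    [0,0.5,0],
    [0,0.2,0],
    [0,0,0],
    [0,0,0]
  ],
  "yaw": [0,0,0,0,0]
}}

```text
clock: 6.4
eef_pos: [0.4406, 0.134, 0.2318]
tool_rot: [-0.0, 0.662, 0.749, -0.0]
wrist_force: [-0.5, -0.4, -4.1]
opening: 0.197
grip_force: 78.7
```

Run:
```python
from h import *
c=viewer.get_calibration("wrist"); im=viewer.read_camera("wrist")
for _ in range(3):
    s=sensors.observe();print(s["clock"],s["eef_pos"],s["tool_rot"],s["wrist_force"],s["torque"],s["opening"])
    viewer.read_camera("wrist")
np.save("wc2.npy",c,allow_pickle=True)
for P in [(0.536,.146,.212),(.671,.163,.213)]: print(proj("wrist",P,c))
a=im
b=viewer.read_camera("side")
cv2.imwrite("pics/side2.png",b[:,:,::-1]);cv2.imwrite("pics/w2raw.png",a[:,:,::-1])
cv2.imwrite("pics/w2.png",np.hstack([cv2.resize(a,(440,330)),cv2.resize(b[100:220,180:340],(360,270))[:, :] if 0 else cv2.resize(b[90:240,170:330],(352,330))])[:,:,::-1])
```

```text
6.45 [0.44067025 0.13394801 0.23189912] [-7.54993587e-05  6.62570527e-01  7.48999448e-01 -3.43719118e-04] [-0.18548571 -0.49501913 -4.17255388] [-0.01326339  0.00097975  0.04806665] 0.19279105954523812
6.5 [0.4407559  0.13398122 0.23197531] [-4.50425266e-05  6.62657318e-01  7.48922713e-01 -2.14563937e-04] [-0.218425   -0.32477444 -4.41522429] [-0.01244893 -0.00936759  0.02638631] 0.1964901646868599
6.55 [0.44079927 0.13400873 0.23202466] [-1.43535003e-05  6.62668924e-01  7.48912458e-01 -1.64511024e-04] [ 0.56100175 -0.99098524 -3.96185573] [-0.03778003 -0.00207801  0.01124491] 0.19213760304040725
[461.98646615 252.10887401]
[717.68828453 252.53514599]
```

View pics/w2.png

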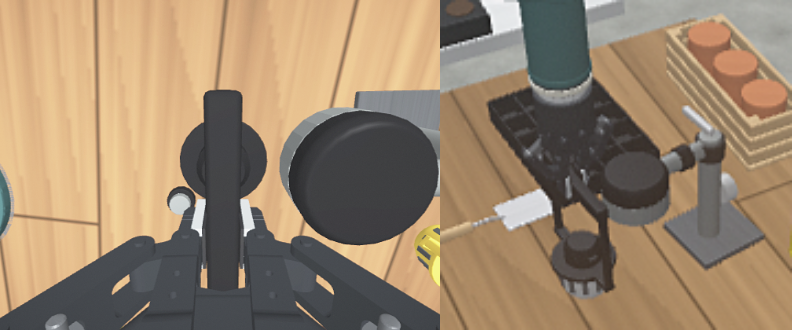

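The wrist view has the held hoop upright with its bar along the image's vertical, and the head's black cap to its right at about raw (465,227). The side crop shows the strainer hanging level just on the head's -x side. I'll fit the cap outline.

Run:
```python
from h import *
from scipy.optimize import minimize
t=np.linspace(0,2*np.pi,90)
def sil(n,c,x,y,zl,shape):
    pts=[]
    for r,z in((.05,zl),(.05,.208),(.046,.212)):
        pts+=[proj(n,(x+r*np.cos(a),y+r*np.sin(a),z),c) for a in t]
    h=cv2.convexHull(np.array(pts,np.float32)*1)
    m=np.zeros(shape,np.uint8); cv2.fillConvexPoly(m,np.round(h*16).astype(np.int32),255,cv2.LINE_AA,4); return m.astype(float)/255
def fit(n,c,im,box):
    g=im.max(axis=2).astype(float); x0,x1,y0,y1=box
    M=np.zeros(g.shape); M[y0:y1,x0:x1]=np.clip((95-g[y0:y1,x0:x1])/40+.5,0,1)
    W=np.zeros(g.shape); W[y0:y1,x0:x1]=1
    f=lambda p:(np.abs(sil(n,c,*p,g.shape)-M)*W).sum()
    best=minimize(f,[.536,.146,.18],method="Nelder-Mead",options=dict(initial_simplex=[[.53,.14,.175],[.545,.143,.18],[.535,.155,.185],[.54,.15,.195]],xatol=1e-5,fatol=.1))
    print(n,best.x,best.fun,M.sum())
c=np.load("wc2.npy",allow_pickle=True).item()
im=cv2.imread("pics/w2raw.png"); fit("wrist",c,im,(345,554,120,320))
fit("side",viewer.get_calibration("side"),cv2.imread("pics/side0.png"),(235,272,150,200))
fit("top",viewer.get_calibration("top"),cv2.imread("pics/top0.png"),(198,236,199,232))
for P in [(0.4408,.134,.26)]:
    for s in(-.076,0,.076): print(proj("wrist",(P[0]-s*np.sin(.122),P[1]+s*np.cos(.122),.261),c))
g=im[:, :,].max(axis=2); print([ (r,np.where(g[r,240:330]<75)[0][[0,-1]]+240) for r in(125,160)], np.where(g[90:140,284]<80)[0][0]+90)
```

```text
wrist [0.5365446  0.15490082 0.19661953] 2343.5715686274507 26193.3
side [0.5432543  0.21461295 0.13288834] 303.85392156862747 1142.8
top [0.53842126 0.14932928 0.19703493] 59.156372549019615 620.075
[283.54958018 447.44377999]
[283.83233179 303.09024943]
[284.23001441 100.06084225]
[(125, array([259, 307])), (160, array([252, 316]))] 115
```

Run:
```python
from h import *
c=np.load("wc2.npy",allow_pickle=True).item()
im=cv2.imread("pics/w2raw.png");g=im.max(axis=2)
p=onz("wrist",284,114.5,.257,c); u=np.array([-np.sin(.122),np.cos(.122)]); print("bar end s",(p[:2]-[.4408,.134])@u, "x", (p[:2]-[.4408,.134])@[u[1],-u[0]])
print(g[227,352:400:2],g[227,530:560:2]);print(g[130:160:2,465],g[290:330:2,465])
m=((g<88)*255).astype(np.uint8); m[:, :340]=0; m=cv2.morphologyEx(m,cv2.MORPH_OPEN,np.ones((9,9)))
n,l,s,_=cv2.connectedComponentsWithStats(m);k=1+s[1:,4].argmax();print(s[k])
cv2.imwrite("pics/m.png",np.hstack([im[100:340,330:],cv2.cvtColor(((l==k)*255).astype(np.uint8),8)[100:340,330:]]))
```

```text
bar end s 0.07144395505969511 x -0.00010623289633459194
[222 221 224 126 126 125 124 128  42  46  45  48  48  53  53  56  56  60
  59  62  68  69  69  67] [ 65  65  63  64  63  65  65  65  64  65  63  64  64  67 221]
[146 147 148 147 146 210  54  55  62  65  66  67  68  72  90] [ 63  68  64  64  64  66  66  65  66  62  51 235 229 226 229 231 232 233
 234 234]
[  368   141   190   171 25264]
```

View pics/m.png

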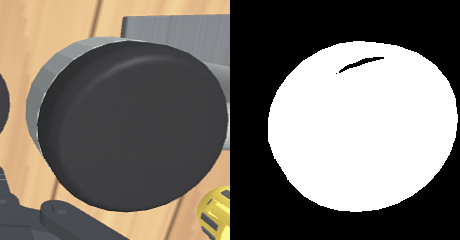

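The mask isolates the cap cleanly, spanning cols 368-558 and rows 141-312, so I'll fit to it. The bar end shows the strainer's axis about 4.5 mm toward bar -y from the tool.

Run:
```python
from h import *
from scipy.optimize import minimize
c=np.load("wc2.npy",allow_pickle=True).item()
M=cv2.imread("pics/m.png")[:,230:,0]>127
full=np.zeros((420,560));full[100:340,330:]=M
cn=cv2.findContours(full.astype(np.uint8),0,1)[0];H=cv2.convexHull(max(cn,key=len));full=np.zeros((420,560),np.uint8);cv2.fillConvexPoly(full,H,1);full=full.astype(float)
t=np.linspace(0,2*np.pi,120)
for ch in(.002,.005,.008):
  def sil(x,y,zl):
    pts=[proj("wrist",(x+r*np.cos(a),y+r*np.sin(a),z),c) for r,z in((.05,zl),(.05,.212-ch),(.05-.3*ch,.212-.3*ch),(.05-ch,.212)) for a in t]
    h=cv2.convexHull(np.array(pts,np.float32)); m=np.zeros((420,560),np.uint8); cv2.fillConvexPoly(m,np.round(h*16).astype(np.int32),255,cv2.LINE_AA,4); return m/255.
  b=minimize(lambda p:np.abs(sil(*p)-full).sum(),[.536,.146,.18],method="Nelder-Mead",options=dict(initial_simplex=[[.53,.14,.175],[.545,.143,.18],[.535,.155,.185],[.54,.15,.195]],xatol=1e-5,fatol=.1))
  print(ch,b.x,b.fun,full.sum())
```

```text
0.002 [0.5336003  0.15511026 0.20370586] 1608.2235294117645 25622.0
0.005 [0.53540746 0.15469587 0.19858997] 1170.9764705882353 25622.0
0.008 [0.53726437 0.15441906 0.19370471] 761.6980392156863 25622.0
```

Request:
{"name": "servo_tool", "arguments": {
  "grip": [255,255,255,255,255],
  "travel": [
    [0,0.2,0.0],
    [0.5,0.06,0],
    [0.5,0.06,0],
    [0.5,0.06,0],
    [0.4,0.05,0]
  ],
  "yaw": [0,0,0,0,0]
}}

```text
clock: 7.28
eef_pos: [0.5177, 0.1524, 0.232]
tool_rot: [-0.0, 0.662, 0.749, 0.0]
wrist_force: [0.5, 0.5, -3.4]
opening: 0.194
grip_force: 78.7
```

Request:
{"name": "servo_tool", "arguments": {
  "grip": [255,255,255,255],
  "travel": [
    [0.3,0.04,0.0],
    [0.2,0.02,0],
    [0,0,0],
    [0,0,0]
  ],
  "yaw": [0,0,0,0]
}}

```text
clock: 7.78
eef_pos: [0.5361, 0.1542, 0.2319]
tool_rot: [-0.0, 0.662, 0.749, -0.0]
wrist_force: [-0.1, -0.1, -4.6]
opening: 0.193
grip_force: 78.7
```

Run:
```python
from h import *
c=viewer.get_calibration("wrist"); im=viewer.read_camera("wrist")
s=sensors.observe();print(s["clock"],s["eef_pos"],s["tool_rot"],s["wrist_force"],s["torque"])
np.save("wc3.npy",c,allow_pickle=True)
b=viewer.read_camera("side");t=viewer.read_camera("top")
for n,i in(("w3raw",im),("side3",b),("top3",t)): cv2.imwrite(f"pics/{n}.png",i[:,:,::-1])
r=lambda a:cv2.resize(a,(320,240),interpolation=cv2.INTER_CUBIC)
cv2.imwrite("pics/w3.png",np.hstack([cv2.resize(im,(480,360)),np.vstack([r(b[120:210,210:330]),cv2.resize(t[180:240,180:260],(320,120+0) if 0 else (320,120))])])[:,:,::-1])
```

```text
7.825 [0.53609355 0.154187   0.23199635] [-2.80256362e-04  6.62304850e-01  7.49234340e-01 -3.34095967e-04] [-0.40839916 -0.28223076 -3.57983642] [ 0.04297205  0.02100683 -0.05516112]
```

View pics/w3.png

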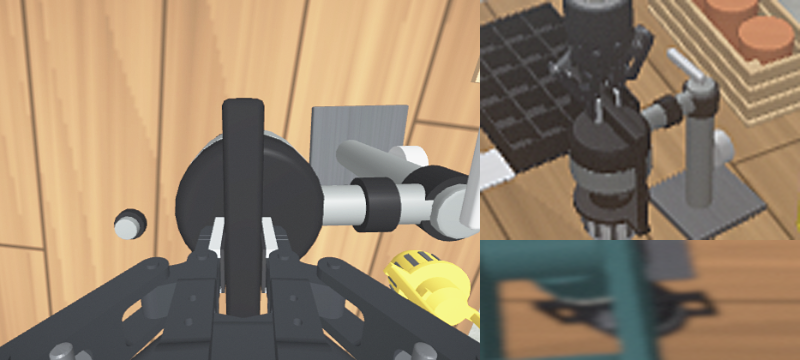

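The wrist view shows the cap behind the bar, with its left edge at raw col ~205 and right ~378; the bar is at col ~284. The hoop is round the head. I'll fit the cap edges.

Run:
```python
from h import *
from scipy.optimize import least_squares
c=np.load("wc3.npy",allow_pickle=True).item()
g=cv2.imread("pics/w3raw.png").max(axis=2)
L=[];R=[]
for r in range(172,262,4):
    x=np.where(g[r,150:255]<88)[0]; 
    if len(x): L.append((150+x[0],r))
    x=np.where(g[r,310:400]<88)[0]
    if len(x) and r<212: R.append((311+x[-1],r))
T=[]
for u in list(range(215,256,5))+list(range(312,365,5)):
    x=np.where(g[120:215,u]<88)[0]
    if len(x): T.append((u,120+x[0]))
print(L[::3],R[::3],T[::2])
P=np.array(L+R+T,float); t=np.linspace(0,2*np.pi,240)
for ch in(.003,.006,.009):
  def res(p):
    x,y,rad,zl=p[0],p[1],.05,p[2]
    pts=np.array([proj("wrist",(x+r*np.cos(a),y+r*np.sin(a),z),c) for r,z in((rad,zl),(rad,.212-ch),(rad-.3*ch,.212-.3*ch),(rad-ch,.212)) for a in t],np.float32)
    h=cv2.convexHull(pts); return [cv2.pointPolygonTest(h,(float(a),float(b)),True) for a,b in P]
  q=least_squares(res,[.537,.15,.19],x_scale=[.01,.01,.01],diff_step=1e-3,loss="soft_l1")
  print(ch,q.x,np.sqrt(np.mean(np.array(res(q.x))**2)))
for r in(125,140,300): x=np.where(g[r,240:330]<88)[0];print(r,240+x[0],240+x[-1])
print("bar top row",100+np.where(g[100:130,284]<88)[0][0])
p=onz("wrist",284,100+np.where(g[100:130,284]<88)[0][0],.257,c);print(p)
for z in(.257,.237):
  for s in(-.009,.009): print(proj("wrist",(.5361-.0715*.1218+s*.9926,.1542+.0715*.9926+s*.1218,z),c))
```

```text
[(np.int64(241), 172), (np.int64(229), 184), (np.int64(219), 196), (np.int64(212), 208), (np.int64(208), 220), (np.int64(205), 232), (np.int64(150), 244), (np.int64(159), 256)] [(np.int64(363), 172), (np.int64(362), 184), (np.int64(364), 196), (np.int64(371), 208)] [(215, np.int64(203)), (225, np.int64(188)), (235, np.int64(177)), (245, np.int64(170)), (255, np.int64(164)), (317, np.int64(160)), (327, np.int64(164)), (337, np.int64(170)), (347, np.int64(179)), (357, np.int64(189))]
0.003 [0.54077765 0.15240377 0.1787805 ] 14.894077151544362
0.006 [0.54076202 0.1525092  0.18004197] 15.277611251413843
0.009 [0.5407352  0.152655   0.18183296] 15.66335127128037
125 259 307
140 260 307
300 241 327
bar top row 114
[0.5275 0.2253 0.257 ]
[257.60946039 114.22959578]
[309.87057192 114.30959378]
[261.43346951 114.1198625 ]
[306.07159505 114.188172  ]
```

Run:
```python
from h import *
from scipy.optimize import least_squares
c=np.load("wc3.npy",allow_pickle=True).item()
g=cv2.imread("pics/w3raw.png").max(axis=2)
P=[(150+np.where(g[r,150:255]<88)[0][0],r) for r in range(196,238,4)]
P+=[(u,120+np.where(g[120:215,u]<88)[0][0]) for u in list(range(225,256,4))+list(range(314,368,4))]
P=np.array(P,float);t=np.linspace(0,2*np.pi,240)
for ch in(.003,.006,.009):
 for zl in (.2,.185):
  def res(p):
    x,y=p
    pts=np.array([proj("wrist",(x+r*np.cos(a),y+r*np.sin(a),z),c) for r,z in((.05,zl),(.05,.212-ch),(.05-.3*ch,.212-.3*ch),(.05-ch,.212)) for a in t],np.float32)
    h=cv2.convexHull(pts); return [cv2.pointPolygonTest(h,(float(a),float(b)),True) for a,b in P]
  q=least_squares(res,[.537,.15],diff_step=1e-3,loss="soft_l1"); r=np.array(res(q.x))
  print(ch,zl,q.x,r.std(),np.round(r[::4],1))
```

```text
0.003 0.2 [0.54146524 0.15384339] 3.780515416022229 [-0.2  0.5  2.  -0.3 -1.5 -0.5  0.4  3.3  4. ]
0.003 0.185 [0.5410779  0.15264308] 3.790748858182528 [-0.8  0.4  2.4 -0.4 -0.6  0.1  0.   1.3  1.8]
0.006 0.2 [0.54132949 0.15385758] 3.702879810240121 [ 0.   0.3  1.4 -0.1 -1.4 -0.5  0.4  3.2  3.5]
0.006 0.185 [0.54098669 0.15266976] 3.7204398247375075 [-0.6  0.2  1.7 -0.2 -0.4  0.1  0.   1.3  1.4]
0.009 0.2 [0.54114029 0.15385781] 3.6439066266384406 [ 0.3  0.2  0.9  0.1 -1.2 -0.5  0.3  3.   2.9]
0.009 0.185 [0.54086518 0.1526959 ] 3.671059823611421 [-0.4 -0.   1.1 -0.1 -0.3  0.2 -0.   1.2  1. ]
```

Request:
{"name": "servo_tool", "arguments": {
  "grip": [255,255,255,255,255],
  "travel": [
    [0.04,0.02,0],
    [0.04,0.02,0],
    [0.04,0.02,0],
    [0.04,0.01,0],
    [0,0,0]
  ],
  "yaw": [-0.9,-0.9,-0.9,-0.8,0]
}}

```text
clock: 8.55
eef_pos: [0.543, 0.1571, 0.2322]
tool_rot: [-0.0, 0.824, 0.567, 0.0]
wrist_force: [0.1, 0.5, -4.6]
opening: 0.194
grip_force: 78.7
```

Request:
{"name": "servo_tool", "arguments": {
  "grip": [255,255,255,255],
  "travel": [
    [0,0,0.2],
    [0,0,0.12],
    [0,0,0.08],
    [0,0,0]
  ],
  "yaw": [0,0,0,0]
}}

```text
clock: 9.05
eef_pos: [0.5434, 0.1571, 0.2485]
tool_rot: [0.0, 0.824, 0.567, 0.0]
wrist_force: [-0.1, -0.5, -4.3]
opening: 0.194
grip_force: 78.7
```

Request:
{"name": "servo_tool", "arguments": {
  "grip": [255,255,255,255],
  "travel": [
    [0,0,0.05],
    [0,0,0.05],
    [0,0,0],
    [0,0,0]
  ],
  "yaw": [0,0,0,0]
}}

```text
clock: 9.55
eef_pos: [0.5432, 0.1571, 0.252]
tool_rot: [-0.0, 0.824, 0.567, -0.0]
wrist_force: [0.0, -0.3, -4.0]
opening: 0.196
grip_force: 78.7
```

Request:
{"name": "servo_tool", "arguments": {
  "grip": [255,255,255],
  "travel": [
    [0,0,0.05],
    [0,0,0],
    [0,0,0]
  ],
  "yaw": [0,0,0]
}}

```text
clock: 9.93
eef_pos: [0.5431, 0.1571, 0.2541]
tool_rot: [-0.0, 0.824, 0.567, -0.0]
wrist_force: [-0.1, 0.0, -3.5]
opening: 0.196
grip_force: 78.6
```

Request:
{"name": "servo_tool", "arguments": {
  "grip": [255,255,255],
  "travel": [
    [0,0,0.03],
    [0,0,0],
    [0,0,0]
  ],
  "yaw": [0,0,0]
}}

```text
clock: 10.3
eef_pos: [0.543, 0.1571, 0.255]
tool_rot: [-0.0, 0.824, 0.567, -0.0]
wrist_force: [-0.4, -0.1, -6.3]
opening: 0.197
grip_force: 78.5
```

Request:
{"name": "servo_tool", "arguments": {
  "grip": [255,255,255],
  "travel": [
    [0,0,0.03],
    [0,0,0],
    [0,0,0]
  ],
  "yaw": [0,0,0]
}}

```text
clock: 10.68
eef_pos: [0.5427, 0.1571, 0.2555]
tool_rot: [-0.0, 0.824, 0.567, -0.001]
wrist_force: [2.6, 1.5, -17.6]
opening: 0.193
grip_force: 78.5
```

Contact with the underside came at TCP ≈ 0.255, so the nose is centred but the lugs miss the slots. I'll probe by lowering, turning and lifting lightly.

Request:
{"name": "servo_tool", "arguments": {
  "grip": [255,255,255],
  "travel": [
    [-0.005,0.002,-0.05],
    [0,0,0.04],
    [0,0,0]
  ],
  "yaw": [0.35,0,0]
}}

```text
clock: 11.05
eef_pos: [0.5426, 0.1571, 0.2559]
tool_rot: [-0.0, 0.81, 0.586, -0.0]
wrist_force: [0.5, 0.5, -12.7]
opening: 0.195
grip_force: 79.1
```

Request:
{"name": "servo_tool", "arguments": {
  "grip": [255,255,255],
  "travel": [
    [-0.005,0.002,-0.04],
    [0,0,0.04],
    [0,0,0]
  ],
  "yaw": [0.35,0,0]
}}

```text
clock: 11.42
eef_pos: [0.5427, 0.1573, 0.257]
tool_rot: [0.0, 0.796, 0.606, 0.0]
wrist_force: [-2.3, 0.3, -2.9]
opening: 0.191
grip_force: 80.4
```

Request:
{"name": "servo_tool", "arguments": {
  "grip": [255,255,255],
  "travel": [
    [-0.005,0.002,-0.04],
    [0,0,0.04],
    [0,0,0]
  ],
  "yaw": [0.35,0,0]
}}

```text
clock: 11.8
eef_pos: [0.5426, 0.1574, 0.2564]
tool_rot: [-0.0, 0.781, 0.625, 0.0]
wrist_force: [-1.8, 0.9, -3.1]
opening: 0.192
grip_force: 80.4
```

Request:
{"name": "servo_tool", "arguments": {
  "grip": [255,255,255],
  "travel": [
    [-0.005,0.001,-0.04],
    [0,0,0.04],
    [0,0,0]
  ],
  "yaw": [0.35,0,0]
}}

```text
clock: 12.18
eef_pos: [0.5424, 0.1571, 0.2555]
tool_rot: [-0.0, 0.765, 0.644, -0.0]
wrist_force: [0.2, -0.9, -12.1]
opening: 0.192
grip_force: 79.2
```

Request:
{"name": "servo_tool", "arguments": {
  "grip": [255,255,255],
  "travel": [
    [-0.005,0.001,-0.04],
    [0,0,0.04],
    [0,0,0]
  ],
  "yaw": [0.35,0,0]
}}

```text
clock: 12.55
eef_pos: [0.5421, 0.1571, 0.2554]
tool_rot: [-0.0, 0.749, 0.662, -0.0]
wrist_force: [1.2, -1.5, -15.3]
opening: 0.193
grip_force: 78.9
```

Request:
{"name": "servo_tool", "arguments": {
  "grip": [255,255,255],
  "travel": [
    [-0.005,0,-0.04],
    [0,0,0.04],
    [0,0,0]
  ],
  "yaw": [0.35,0,0]
}}

```text
clock: 12.92
eef_pos: [0.5417, 0.1572, 0.2553]
tool_rot: [-0.0, 0.733, 0.681, -0.001]
wrist_force: [1.6, -1.5, -17.8]
opening: 0.193
grip_force: 79.2
```

Probes 2 and 3, at tool yaw -15.4° and -12.7°, are free, so the slots sit at about -14°. I'll go back there and push up.

Request:
{"name": "servo_tool", "arguments": {
  "grip": [255,255,255],
  "travel": [
    [0.005,0,-0.05],
    [0,0,0],
    [0,0,0.05]
  ],
  "yaw": [-0.7,-0.54,0]
}}

```text
clock: 13.3
eef_pos: [0.5425, 0.1578, 0.2574]
tool_rot: [0.0, 0.788, 0.615, 0.001]
wrist_force: [-1.5, -0.3, -4.0]
opening: 0.195
grip_force: 81.0
```

Request:
{"name": "servo_tool", "arguments": {
  "grip": [255,255,255,255],
  "travel": [
    [0,0,0.03],
    [0,0,0.03],
    [0,0,0],
    [0,0,0]
  ],
  "yaw": [0,0,0,0]
}}

```text
clock: 13.8
eef_pos: [0.5425, 0.1575, 0.2587]
tool_rot: [0.0, 0.788, 0.615, 0.0]
wrist_force: [-0.1, 0.5, -3.7]
opening: 0.193
grip_force: 81.3
```

Request:
{"name": "servo_tool", "arguments": {
  "grip": [255,255,255,255],
  "travel": [
    [0,0,0.07],
    [0,0,0.07],
    [0,0,0.06],
    [0,0,0]
  ],
  "yaw": [0,0,0,0]
}}

```text
clock: 14.3
eef_pos: [0.5422, 0.1573, 0.2661]
tool_rot: [-0.0, 0.788, 0.615, -0.0]
wrist_force: [0.7, -0.2, -9.4]
opening: 0.193
grip_force: 80.3
```

Request:
{"name": "servo_tool", "arguments": {
  "grip": [255,255,255,255],
  "travel": [
    [0,0,0.06],
    [0,0,0.06],
    [0,0,0.03],
    [0,0,0]
  ],
  "yaw": [0,0,0,0]
}}

```text
clock: 14.8
eef_pos: [0.5421, 0.1573, 0.2724]
tool_rot: [-0.0, 0.788, 0.615, -0.0]
wrist_force: [2.0, 0.3, -13.0]
opening: 0.196
grip_force: 79.7
```

Request:
{"name": "servo_tool", "arguments": {
  "grip": [255,255,255,255,255],
  "travel": [
    [0.005,0,0.015],
    [-0.01,0.004,0],
    [-0.01,0.003,0],
    [-0.011,0.002,0],
    [0,0,0]
  ],
  "yaw": [0,0.6,0.6,0.6,0]
}}

```text
clock: 15.42
eef_pos: [0.5405, 0.1575, 0.2728]
tool_rot: [-0.0, 0.705, 0.709, -0.001]
wrist_force: [-0.7, -0.9, -14.2]
opening: 0.193
grip_force: 79.7
```

Request:
{"name": "servo_tool", "arguments": {
  "grip": [255,255,255,255,255],
  "travel": [
    [-0.011,0,0],
    [-0.011,-0.001,0],
    [-0.011,-0.002,0],
    [-0.01,-0.003,0],
    [0,0,0]
  ],
  "yaw": [0.65,0.65,0.65,0.65,0]
}}

```text
clock: 16.05
eef_pos: [0.5389, 0.1574, 0.2728]
tool_rot: [-0.0, 0.566, 0.824, -0.0]
wrist_force: [0.7, -0.4, -13.8]
opening: 0.195
grip_force: 79.7
```

Request:
{"name": "servo_tool", "arguments": {
  "grip": [255,255,255,255,255],
  "travel": [
    [-0.01,-0.004,0],
    [-0.01,-0.005,0],
    [-0.009,-0.006,0],
    [-0.009,-0.007,0],
    [0,0,0]
  ],
  "yaw": [0.65,0.65,0.65,0.65,0]
}}

```text
clock: 16.68
eef_pos: [0.5377, 0.1566, 0.2729]
tool_rot: [-0.0, 0.409, 0.913, -0.0]
wrist_force: [0.6, -0.5, -13.3]
opening: 0.192
grip_force: 79.7
```

```bash
python3 -c "
from plant import sensors as s
o=s.observe();print(o['torque'],o['wrist_force'],o['eef_pos'],o['joints'][5])"
```

```text
[-0.15657074 -0.06927344  0.09569008] [  0.57624294  -0.52157741 -13.29049919] [0.5376879  0.15662252 0.27291086] -0.5685754751978895
```

Request:
{"name": "servo_tool", "arguments": {
  "grip": [255,255,255,255,255],
  "travel": [
    [0,0,-0.06],
    [0,0,-0.06],
    [0,0,-0.04],
    [0,0,0],
    [0,0,0]
  ],
  "yaw": [0,0,0,0,0]
}}

```text
clock: 17.3
eef_pos: [0.5378, 0.1566, 0.2668]
tool_rot: [-0.0, 0.407, 0.913, -0.0]
wrist_force: [-1.6, -0.3, -11.1]
opening: 0.197
grip_force: 80.2
```

Request:
{"name": "servo_tool", "arguments": {
  "grip": [255,255,255,255],
  "travel": [
    [0,0,-0.03],
    [0,0,0],
    [0,0,0],
    [0,0,0]
  ],
  "yaw": [0,0,0,0]
}}

```text
clock: 17.8
eef_pos: [0.5379, 0.1567, 0.2659]
tool_rot: [0.0, 0.407, 0.913, 0.0]
wrist_force: [-2.8, -0.8, -5.2]
opening: 0.187
grip_force: 81.0
```

Request:
{"name": "servo_tool", "arguments": {
  "grip": [255,255,255],
  "travel": [
    [0.0,0,-0.015],
    [0,0,0],
    [0,0,0]
  ],
  "yaw": [0,0,0]
}}

```text
clock: 18.18
eef_pos: [0.5381, 0.1567, 0.2658]
tool_rot: [0.0, 0.407, 0.913, 0.0]
wrist_force: [-5.8, -0.9, 3.0]
opening: 0.192
grip_force: 82.2
```

Request:
{"name": "servo_tool", "arguments": {
  "grip": [150,60,0,0,0],
  "travel": [
    [0,0,0],
    [0,0,0],
    [0,0,0],
    [0,0,0],
    [0,0,0]
  ],
  "yaw": [0,0,0,0,0]
}}

```text
clock: 18.8
eef_pos: [0.5381, 0.1566, 0.2649]
tool_rot: [0.0, 0.407, 0.913, 0.0]
wrist_force: [-0.5, 0.1, -0.8]
opening: 0.998
grip_force: 0.0
```

Request:
{"name": "servo_tool", "arguments": {
  "grip": [0,0,0,0,0],
  "travel": [
    [0,0,0.4],
    [0,0,0.8],
    [0,0,0.8],
    [0,0,0.8],
    [0,0,0.4]
  ],
  "yaw": [0,0,0,0,0]
}}

```text
clock: 19.42
eef_pos: [0.5387, 0.1568, 0.3959]
tool_rot: [0.002, 0.407, 0.913, 0.001]
wrist_force: [0.7, -0.9, -0.3]
opening: 0.999
grip_force: 0.0
```

Request:
{"name": "servo_tool", "arguments": {
  "grip": [0,0,0,0],
  "travel": [
    [-0.5,-0.9,0],
    [-0.5,-0.9,0],
    [-0.5,-0.9,0],
    [0,0,0]
  ],
  "yaw": [0,0,0,0]
}}

```text
clock: 19.92
eef_pos: [0.4766, 0.047, 0.3931]
tool_rot: [-0.0, 0.409, 0.913, -0.0]
wrist_force: [-0.1, 0.7, 0.5]
opening: 0.999
grip_force: 0.0
```

Run:
```python
from h import *
im=viewer.read_camera("wrist");b=viewer.read_camera("side");s=sensors.observe();print(s["clock"],s["eef_pos"],s["wrist_force"])
cv2.imwrite("pics/f.png",np.hstack([cv2.resize(b[100:240,180:360],(400,311),interpolation=2),cv2.resize(im,(400,311))])[:,:,::-1])
```

```text
20.025 [0.47803825 0.04870845 0.39303328] [-0.56086525 -0.19153041  0.60482776]
```

View pics/f.png

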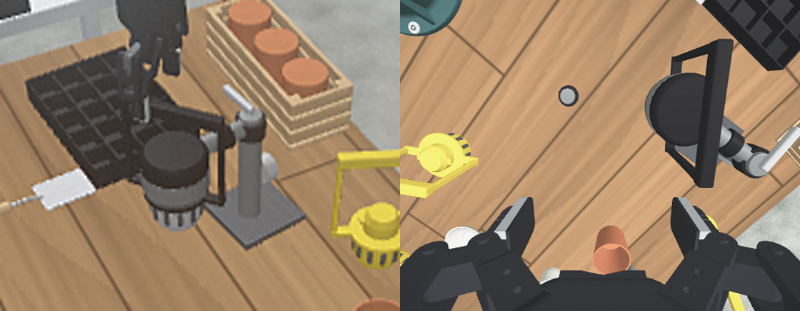

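The strainer hangs level under the head by itself, its bowl against the collar at side crop (175,195). The hoop is turned counter-clockwise round the head, the gripper is clear of it, and the other things are undisturbed.

```bash
python3 -c "
from plant import ticket;print(ticket.hand_in())"
```

```text
the job is handed in; nothing more can be done
None
```

The strainer is locked in the filter head and hanging by itself, the arm is clear of it, and the job was handed in at about 20 s.

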